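# Set the rail collars and re-hang the measuring cups

### The job

First slide the collar on the empty hook rail until it is centred on that rail's index mark (the white clip with a tongue), and let go of it. Then move every measuring cup - those hanging on the drying rail and the one standing on the counter - onto that rail, lifted clear of the end stops and hung by its hook over the bar on the longer side of the collar, without shifting the collar off its mark. Last, slide the emptied drying rail's collar along until it is centred on its own index mark and let go, leaving the other kitchen things where they are.

Things in the scene. Friction and masses are not known exactly. Their poses are not given: they have to be found in the camera images.
- rail_store: The EMPTY hook rail (left or right varies): fixed steel stand, level bar 12 mm thick, 460 mm long, on an end post at each end. Origin on the counter under the bar's middle; x away from the robot, y along the bar, z up. Bar axis 180 mm above the origin; at y = +-225 mm end stops 32 mm across, 10 mm thick, over posts 12 mm thick and feet 110 x 30 mm. Usable bar: y -220 to +220 mm.
- rail_dry: The drying rail, which holds two or three hanging cups at the start; the same stand, origin and axes as the empty rail, and roughly end to end with it (up to 50 mm nearer or farther, turned up to 0.08 rad).
- collar_store_mid (a point): Centre of the empty rail's black collar, on the bar axis; y along the bar. 34 mm across, 30 mm long along the bar; on top an upright fin to hold, 12 mm thick across the bar, 26 mm along it, from 15 to 57 mm above the bar axis (pinch it across the bar, some 42 mm above the axis). Slides along the bar only, +-200 mm from its middle, with about 2 N, and stays where it is left.
- collar_dry_mid (a point): Centre of the same kind of collar on the drying rail; it starts near the rail's -y end, and the cups hang between it and its mark.
- mark_store_tip (a point): Index mark of the empty rail, a white plastic clip round the bar; point: on the bar axis at the clip's middle; y along the bar. A level tongue 10 mm wide, 3 mm thick reaches 48 mm from the axis on the far side from the robot, and shows when the collar covers the clip. The collar slides over it. Fixed, 110 to 150 mm to the rail's +y side, so the longer side of the rail is to its -y end.
- mark_dry_tip (a point): The same kind of index mark on the drying rail, 90 to 150 mm to that rail's +y side, beyond the cups.
- cup1_hook (a point): Aluminium cup, 56 mm wide, 162 mm tall, 150 g; hangs on the drying rail, or absent. Point: throat of its hook, 110 mm above its underside, on the bar axis when hung. z up, y along the bar, x away from the robot. Inverted V hook, 20 mm wide (y), 23 mm between legs: strap on the -x side, free tip at +x, 14 mm below the point; rim 55 mm below. To unhook lift 25-40 mm, then draw 50 mm to its -x.
- cup1_grip (a point): Centre of cup1's black grip tab, 30 mm above its hook point: an upright block 12 mm thick (x), 24 mm wide (y), 44 mm tall; its top is 22 mm above this point. Pinch it across its 12 mm, from above.
- cup2_hook (a point): Aluminium cup, 52 mm wide, 55 mm deep, 162 mm tall, 150 g; hangs on the drying rail, or absent. Point, axes and hook as for cup1.
- cup2_grip (a point): Centre of cup2's black grip tab, 30 mm above its hook point: an upright block 12 mm thick (x), 24 mm wide (y), 44 mm tall; its top is 22 mm above this point. Pinch it across its 12 mm, from above.
- cup3_hook (a point): Aluminium cup, 48 mm wide, 55 mm deep, 162 mm tall, 150 g; hangs on the drying rail, or absent. Point, axes and hook as for cup1.
- cup3_grip (a point): Centre of cup3's black grip tab, 30 mm above its hook point: an upright block 12 mm thick (x), 24 mm wide (y), 44 mm tall; its top is 22 mm above this point. Pinch it across its 12 mm, from above.
- cup4_hook (a point): Aluminium cup, 54 mm wide, 55 mm deep, 162 mm tall, 150 g; stands on the counter in front of the rails at the start; always there. Point, axes and hook as for cup1.
- cup4_grip (a point): Centre of cup4's black grip tab, 30 mm above its hook point: an upright block 12 mm thick (x), 24 mm wide (y), 44 mm tall; its top is 22 mm above this point. Pinch it across its 12 mm, from above.
- griddle: Round aluminium griddle lying behind the rails, 250 mm across, 12 mm high, 130 mm handle; origin under its centre. Leave alone.
- container: Clear plastic food container with grey snap lid, 120 x 170 x 72 mm, behind the rails; origin under its centre. Leave alone.
- turner: Black plastic turner, 285 mm long, lying flat (14 mm high at most) near the robot, on its right; origin under its middle. Leave alone.
- bowl: Small white bowl 110 mm across, 45 mm high, near the robot, on its left; origin under its centre. Leave alone.
- spice_jar: Glass spice jar 48 mm across, 60 mm high, behind the rails; origin under its centre. Leave alone.
Not all that is in view belongs to the job. What is shaped like the part that bears cup2_hook but turquoise or yellow is not meant.

How it is judged:
By the outcome, as a careful person would: the job done as asked, in the order asked, and still so for the second after the job is handed in, with the robot touching nothing.
Of cup1, cup2, cup3 only 2 to 3 are there at a start; the rules pass over those that are not, and their reading is None.
At some moment in a run one of cup1, cup2, cup3, cup4 may be knocked a few centimetres aside while the robot is not near it.
It also fails if it takes over 210 s, if anything falls off the work surface, if the arm or the gripper's body presses on something with over 40 N, if the wrist force passes 120 N, or if a joint passes its speed limit or range.

### The arm

A 7-joint arm with a two-finger parallel gripper is mounted at the origin on the work surface. World frame = base frame: x ahead of the robot, y to its left, z up, the work surface at z = 0. Lengths are in m, angles in rad, forces in N, time in s.
With the tool pointing down it reaches from about 0.35 to 0.9 m from the base axis. Payload 19.9 kg.
Tool frame: the origin (TCP) lies between the finger pads; the fingertips stand 19 mm ahead of it and the grasp point (between the pads) is the TCP; z points along the fingers, y is the line along which they close (so a half turn about z gives the same grasp; the last joint's range is limited). The gripper opens to 94 mm and grips with 3 to 60 N. Pads are 16 mm wide; open, the fingers measure 119 mm over their backs; the gripper's body (75 mm by 177 mm) begins 78 mm behind the grasp point.
Start: joints at [-1.19, 0.417, -0.01, 1.614, 0.005, 1.111, -0.053], TCP at [0.256, 0.57, 0.196] pointing down, gripper open.
Joint ranges: [-2.81, 2.81], [-0.39, 2.02], [-1.27, 1.25], [0.06, 2.57], [-1.19, 4.33], [0.19, 2], [-2.82, 2.82]. Speed limits (rad/s): [1.89, 1.89, 2.39, 2.39, 3.01, 3.01, 3.01].

### API

Orientations are given as a 3x3 rotation matrix whose columns are the frame's x, y, z axes.
In Python, from rig import robot gives the robot as it stands. Calls block until the motion is done:
- robot.move_ptp(position, orientation): joint-space move of the TCP to a pose.
- robot.move_linear(position, velocity=0.15, frame=None, threshold=None): straight line of the TCP; frame=None keeps the orientation; velocity is the mean speed in m/s. With threshold (N) it stops when the force on the tool has changed by that much, and returns True; else False.
- robot.goto_joints(angles): joint-space move.
- robot.gripper_to(opening): finger opening in m; the grip force is fixed at half the most; returns when the fingers have stopped.
- robot.pause(seconds).
- robot.ik(position, orientation): joint angles nearest the present ones, or None.
- robot.get_state(): the state.
- robot.grab_frame(name): name is "side" or "top" or "wrist"; returns the picture (420x560x3 uint8, red, green, blue); there is no depth.
- robot.camera_info(name): a dict with "fx", "fy", "cx", "cy" (pixels), "rvec" (rotation vector, rad) and "tvec" (3), from world to camera coordinates, as OpenCV has them. Camera axes: x right, y down, z forward; pixel columns grow to the right and rows downward; lengths in m; the calibration is good to about 2 mm. A picture is of the moment at which its call begins: read the wrist's pose just before it. camera_info takes no time and is no camera call; for the wrist camera it gives the pose at the moment of the call.
A pose or a line that the arm cannot do raises robot.PlanningError and nothing moves.
- robot.sign_off(): hands the job in; it is judged then, once.
The state is a dict: "time": time; "qpos": joint angles; "joint_vel": joint speeds; "effort": joint torques, N m; "ee_pos": TCP position; "tool_rot": TCP orientation; "force": force on the tool from outside, world axes, zero at the start; "moment": the same for the moment, N m; "opening": finger opening in m; "grasp_force": force on a finger pad.
Only numpy, scipy, OpenCV 4.12 (cv2) and the standard library are available. Lean on these libraries where they do the work, as an engineer would, in place of code of your own. Each camera call takes 0.05 s, during which the arm holds its last target. There are 200 camera calls.

## Working session

There is one attempt and no reset: what is moved stays moved. The work goes in short steps, each a Python script; the robot and the scene stay as the last script left them, time stands still between calls to the robot, and variables do not carry over. Pictures are saved under pics/ and viewed, at most 14 in all, crops included, and the job is handed in when it is done.

```bash
ls; mkdir -p pics; python3 - <<'E'
from rig import robot
import cv2,numpy as np
for n in("top","side"):
    im=robot.grab_frame(n); cv2.imwrite(f"pics/{n}0.png",im[:,:,::-1])
    c=robot.camera_info(n); R=cv2.Rodrigues(np.array(c["rvec"]))[0]; print(n,c["fx"],c["cx"],c["cy"],(-R.T@np.array(c["tvec"])).round(3),R.round(2).tolist())
s=robot.get_state();print(s["time"],s["ee_pos"],s["tool_rot"])
E
```

```text
pics
top 442.21437555735537 280.03979790042604 209.7340090975745 [0.451 0.034 1.13 ] [[0.02, -1.0, 0.01], [-1.0, -0.02, -0.09], [0.09, -0.01, -1.0]]
side 401.53080431953333 273.9264531805567 207.49140892853535 [ 0.412 -0.776  0.61 ] [[0.98, -0.19, -0.0], [-0.09, -0.48, -0.87], [0.16, 0.86, -0.49]]
0.1 [0.25633934 0.56964615 0.19533186] [[-9.11934888e-01  4.10334806e-01 -3.27520841e-04]
 [ 4.10334925e-01  9.11934381e-01 -9.66305064e-04]
 [-9.78310850e-05 -1.01560054e-03 -9.99999479e-01]]
```

View pics/top0.png

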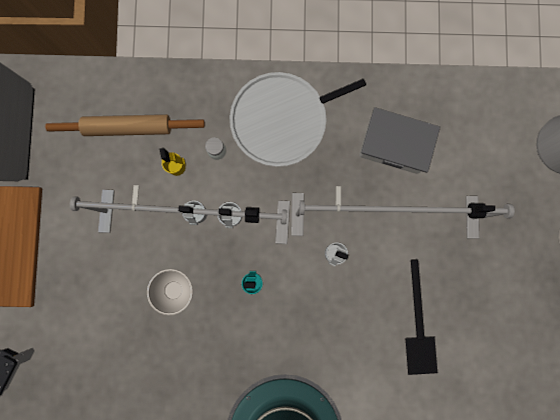

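View pics/side0.png

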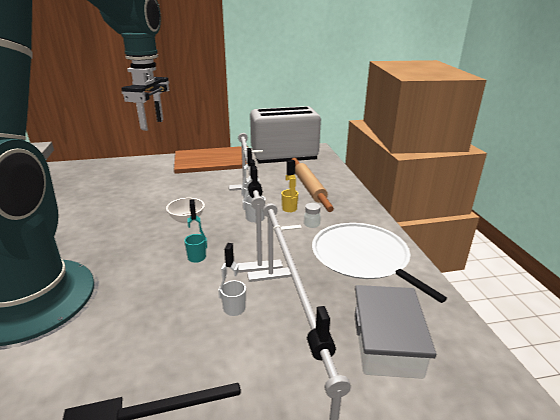

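Drying rail is on the left (image left = +y), with cup tabs at (186,209) and (225,212), collar (252,214) and mark (135,197). The empty rail is on the right, with collar (481,210) and mark (338,198). Cup4 stands at (337,253). Lookalikes are turquoise (252,283) and yellow (173,162), rejected by colour. I'll check with a close crop.

```bash
cat > h.py <<'E'
from rig import robot
import cv2,numpy as np
def ray(n,u,v,z,c=None):
    c=c or robot.camera_info(n); R=cv2.Rodrigues(np.array(c["rvec"]))[0]; o=-R.T@np.array(c["tvec"])
    d=R.T@np.array([(u-c["cx"])/c["fx"],(v-c["cy"])/c["fy"],1]); return o+d*(z-o[2])/d[2]
def down(yaw):  # tool pointing down, closing (tool y) along direction at angle yaw from world x
    y=np.array([np.cos(yaw),np.sin(yaw),0]); z=np.array([0,0,-1.]); return np.column_stack([np.cross(y,z),y,z])
E
python3 - <<'E'
from h import *
im=cv2.imread("pics/top0.png")
a=cv2.resize(im[185:275,60:300],(792,297),interpolation=cv2.INTER_CUBIC);b=cv2.resize(im[185:275,285:525],(792,297),interpolation=cv2.INTER_CUBIC)
cv2.imwrite("pics/crop0.png",np.vstack([a,b]))
for n,u,v,z in[("dry+",74,203.5,.18),("dry-",284,215.5,.18),("st+",301,208.5,.18),("st-",510,211.5,.18),("cup4tab",342,255,.14),("mark_s",338,198,.18),("col_s",478,210,.22),("turq",250,285,.15)]: print(n,ray("top",u,v,z).round(3))
E
```

```text
dry+ [0.544 0.466 0.18 ]
dry- [0.528 0.014 0.18 ]
st+ [ 0.544 -0.022  0.18 ]
st- [ 0.547 -0.477  0.18 ]
cup4tab [ 0.445 -0.118  0.14 ]
mark_s [ 0.568 -0.102  0.18 ]
col_s [ 0.545 -0.388  0.22 ]
turq [0.376 0.085 0.15 ]
```

View pics/crop0.png

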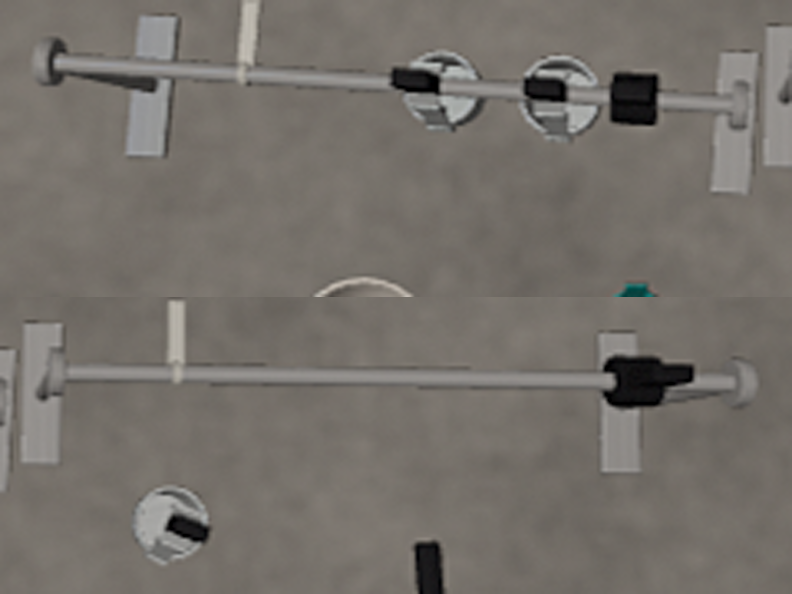

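Crop: the hanging aluminium cups (443,88) and (561,92) and the standing one (172,523) are the right ones. The cup4 tab runs from (168,520) to (208,533), a yaw of about -0.3. Next, a near look with the wrist camera above the store collar.

```bash
python3 - <<'E'
from h import *
def crop(u,v,strip): return (60+u/3.3,185+v/3.3) if strip==0 else (285+u/3.3,185+(v-297)/3.3)
P=lambda u,v,s,z: ray("top",*crop(u,v,s),z)
a,b=P(57,373,1,.18),P(742,384,1,.18); print("store",a.round(4),b.round(4),np.linalg.norm(a-b), "yaw",np.arctan2(-(a-b)[0],(a-b)[1]))
c,d=P(48,62,0,.18),P(740,104,0,.18); print("dry",c.round(4),d.round(4),np.linalg.norm(c-d),"yaw",np.arctan2(-(c-d)[0],(c-d)[1]))
print("tabs",P(416,80,0,.232),P(545,91,0,.232),"c4",P(188,526,1,.162))
yaw=np.arctan2(-(a-b)[0],(a-b)[1])
robot.move_ptp([.545,-.35,.42],down(yaw)); print(robot.get_state()["time"],robot.get_state()["qpos"],robot.get_state()["force"])
np.save("ci.npy",robot.camera_info("wrist"),allow_pickle=True)
cv2.imwrite("pics/w1.png",robot.grab_frame("wrist")[:,:,::-1])
cv2.imwrite("pics/top1.png",robot.grab_frame("top")[:,:,::-1])
E
```

```text
store [ 0.5449 -0.0247  0.18  ] [ 0.5474 -0.4762  0.18  ] 0.4514972580126985 yaw 0.005665251477498111
dry [0.5434 0.4648 0.18  ] [0.5256 0.0139 0.18  ] 0.4512762629473764 yaw -0.03926367799982988
tabs [0.53211528 0.21511315 0.232     ] [0.52702895 0.13549299 0.232     ] c4 [ 0.44684902 -0.11412653  0.162     ]
3.55 [-0.15989726  0.57613607  1.19626887  1.22577354 -0.53447196  1.66732472
  0.92246676] [ 0.09840442 -0.19408444 -0.04387581]
```

View pics/w1.png

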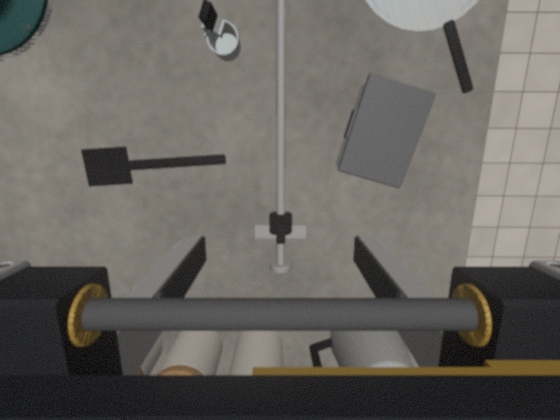

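Wrist view: store collar at (280,222), with its fin reaching to (280,242), on the bar at column 280. Image up is +y. The arm's posture is twisted (q3 near its limit), so I'll untwist it, then re-measure the fin from the new pose by detection.

```bash
python3 - <<'E'
from h import *
robot.goto_joints([.57,.3,-.01,1.35,0,1.49,0])
s=robot.get_state();print(s["time"],s["ee_pos"],np.arctan2(s["tool_rot"][1][1],s["tool_rot"][0][1]))
for p in([.545,-.39,.23],[.545,-.1,.23],[.545,-.35,.3],[.53,.13,.3],[.54,.4,.3],[.447,-.114,.16]):
    for yw in(.006,np.pi+.006):
        q=robot.ik(p,down(yw)); print(p,yw,None if q is None else np.round(q,2))
# fin from top+wrist of previous pictures
c=np.load("ci.npy",allow_pickle=True).item()
for v in(214,222,232,242): print(v,ray("wrist",280,v,.195,c).round(4),ray("wrist",280,v,.237,c).round(4))
print("stop",ray("wrist",281,268,.18,c).round(4),"bar",ray("wrist",280.5,100,.186,c).round(4),"tab4",ray("wrist",208,14,.162,c).round(4))
E
```

```text
5.0583 [ 0.50595237 -0.35449089  0.38751584] -0.5604526693128515
[0.545, -0.39, 0.23] 0.006 [ 0.63  0.47 -0.08  1.45  0.04  1.22  0.55]
[0.545, -0.39, 0.23] 3.147592653589793 [ 0.31  0.49  0.38  1.46 -0.19  1.22 -2.42]
[0.545, -0.1, 0.23] 0.006 [ 0.31  0.27 -0.23  1.75  0.07  1.13  0.07]
[0.545, -0.1, 0.23] 3.147592653589793 [-0.7   0.43  1.09  1.78 -0.41  1.18 -2.63]
[0.545, -0.35, 0.3] 0.006 [ 0.59  0.39 -0.1   1.42  0.04  1.34  0.5 ]
[0.545, -0.35, 0.3] 3.147592653589793 [ 0.27  0.4   0.36  1.43 -0.14  1.34 -2.5 ]
[0.53, 0.13, 0.3] 0.006 [ 0.07  0.22 -0.43  1.67  0.09  1.28 -0.37]
[0.53, 0.13, 0.3] 3.147592653589793 [ 0.56  0.35 -1.08  1.65  0.32  1.33  2.57]
[0.54, 0.4, 0.3] 0.006 [-0.22  0.52 -0.71  1.33  0.34  1.41 -0.91]
[0.54, 0.4, 0.3] 3.147592653589793 [-0.03  0.65 -1.09  1.32  0.57  1.49  2.08]
[0.447, -0.114, 0.16] 0.006 [ 0.39  0.18 -0.22  2.04  0.05  0.93  0.14]
[0.447, -0.114, 0.16] 3.147592653589793 [-0.75  0.3   1.09  2.07 -0.32  0.96 -2.62]
214 [ 0.5474 -0.387   0.195 ] [ 0.5473 -0.3765  0.237 ]
222 [ 0.5475 -0.3989  0.195 ] [ 0.5474 -0.3871  0.237 ]
232 [ 0.5476 -0.4139  0.195 ] [ 0.5475 -0.4006  0.237 ]
242 [ 0.5478 -0.4291  0.195 ] [ 0.5476 -0.4143  0.237 ]
stop [ 0.5497 -0.4768  0.18  ] bar [ 0.5469 -0.2325  0.186 ] tab4 [ 0.4499 -0.1225  0.162 ]
```

```bash
cat >> h.py <<'E'
YS=.0056
def st(y): # store bar axis x at world y
    return .5461+ (y+.25)*(-.0056)
E
python3 - <<'E'
from h import *
for u in(168,177,185): print(ray("top",285+u/3.3,185+(340-297)/3.3,.18).round(4))
robot.gripper_to(.045)
y=-.4015
robot.move_ptp([st(y),y,.30],down(YS)); 
print(robot.move_linear([st(y),y,.224],.1,None,8))
robot.gripper_to(0); s=robot.get_state(); print(s["opening"],s["grasp_force"],s["force"],s["ee_pos"],s["time"])
y=-.2; robot.move_linear([st(y),y,.224],.08)
s=robot.get_state(); print(s["opening"],s["grasp_force"],s["force"],s["ee_pos"],s["time"])
np.save("ci2.npy",robot.camera_info("wrist"),allow_pickle=True)
w=robot.grab_frame("wrist")[:,:,::-1];t=robot.grab_frame("top")[:,:,::-1]
cv2.imwrite("pics/w2.png",w);cv2.imwrite("pics/t2.png",t)
E
```

```text
[ 0.5682 -0.0973  0.18  ]
[ 0.5684 -0.1032  0.18  ]
[ 0.5685 -0.1085  0.18  ]
False
0.011269620373077301 30.00018060207367 [-0.67329094 -0.16450459  0.82655408] [ 0.54697769 -0.40152122  0.22407918] 8.1167
0.011239283789370278 30.00071883201599 [ 1.2727754  -0.14027651  2.34694839] [ 0.54585845 -0.20011709  0.22405264] 10.7833
```

View pics/w2.png

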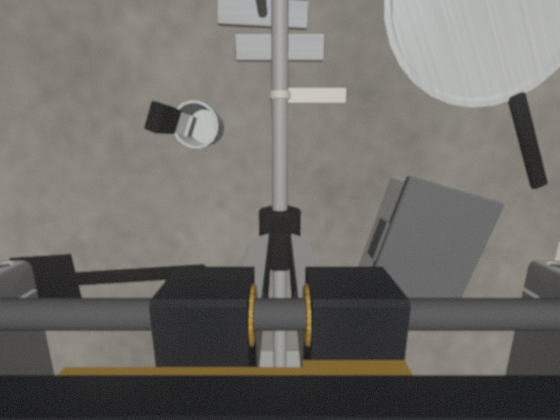

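Wrist view: the mark's tongue is centred at row 95.5 (columns 288-345), the collar is held with its front edge at row 208, and the cup4 tab is near (160,117).

```bash
python3 - <<'E'
from h import *
c=np.load("ci2.npy",allow_pickle=True).item()
print("mark",[ray("wrist",318,v,.1815,c).round(4) for v in(88,95.3,103)])
print("collar edge",[ray("wrist",280,v,.197,c).round(4) for v in(206,208)],[ray("wrist",280,208,.19,c).round(4)])
print("tab4 top",[ray("wrist",u,v,.162,c).round(4) for u,v in((152,103),(146,124),(165,133),(180,110))])
im=cv2.imread("pics/w2.png")
a=cv2.resize(im[75:145,135:355],None,fx=3.6,fy=3.6,interpolation=cv2.INTER_CUBIC); b=cv2.resize(im[180:260,170:390],None,fx=3.6,fy=3.6,interpolation=cv2.INTER_CUBIC)
cv2.imwrite("pics/w2c.png",np.vstack([a,b]))
E
```

```text
mark [array([ 0.5743, -0.0977,  0.1815]), array([ 0.5744, -0.1027,  0.1815]), array([ 0.5746, -0.108 ,  0.1815])]
collar edge [array([ 0.5473, -0.182 ,  0.197 ]), array([ 0.5473, -0.1835,  0.197 ])] [array([ 0.5473, -0.1851,  0.19  ])]
tab4 top [array([ 0.4452, -0.1066,  0.162 ]), array([ 0.4388, -0.1227,  0.162 ]), array([ 0.4536, -0.1296,  0.162 ]), array([ 0.467 , -0.1118,  0.162 ])]
```

View pics/w2c.png

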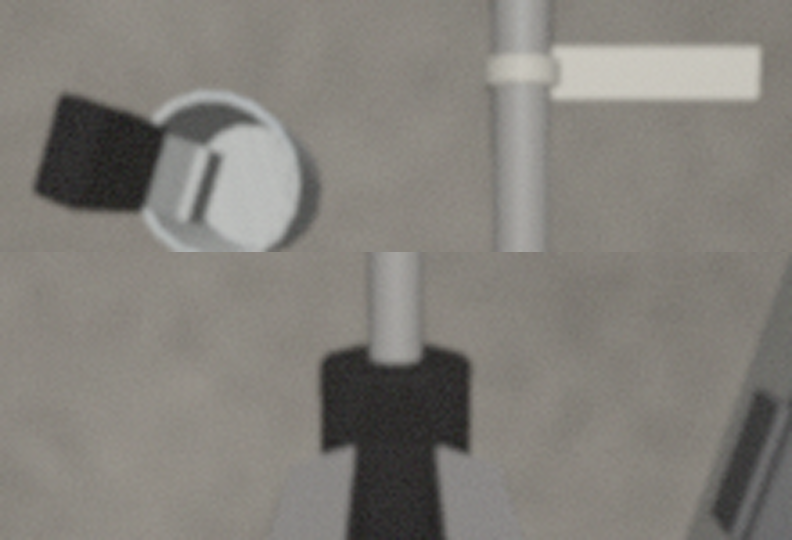

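```bash
python3 - <<'E'
from h import *
y=-.1027; robot.move_linear([st(y),y,.224],.08); s=robot.get_state(); print(s["force"],s["ee_pos"],s["time"])
robot.gripper_to(.05)
robot.move_linear([st(y),y,.36],.2)
c=robot.camera_info("wrist");np.save("ci3.npy",c,allow_pickle=True)
w=robot.grab_frame("wrist")[:,:,::-1];cv2.imwrite("pics/w3.png",w)
s=robot.get_state();print(s["time"])
u0,v0,k=180,120,3
cv2.imwrite("pics/w3c.png",cv2.resize(w[120:300,160:400],None,fx=3,fy=3,interpolation=cv2.INTER_CUBIC))
E
```

```text
[0.61727293 1.90268546 2.58879578] [ 0.54529761 -0.10278063  0.2240039 ] 12.25
13.9
```

View pics/w3c.png

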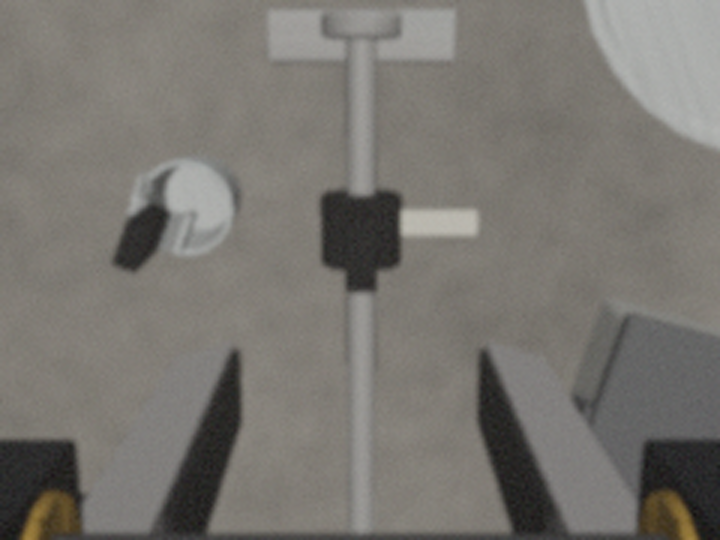

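The tongue is centred at crop (440,222), and the collar body runs from about row 192 to row 268. I'll compute the offset by rays.

```bash
python3 - <<'E'
from h import *
c=np.load("ci3.npy",allow_pickle=True).item()
f=lambda u,v,z: ray("wrist",160+u/3,120+v/3,z,c).round(4)
print("cam",(-cv2.Rodrigues(np.array(c["rvec"]))[0].T@np.array(c["tvec"])).round(3))
print("tongue",f(440,208,.1815),f(440,236,.1815),f(440,222,.1815))
g=cv2.cvtColor(cv2.imread("pics/w3.png"),cv2.COLOR_BGR2GRAY)[120:300,160:400].astype(int)
print(g[55:105,146],"\nedge cols\n",g[55:105,109],"\n",g[55:105,112],"\nfin",g[80:105,120])
for v in(63,65,88,89,90,97): print(v,f(360,v*3,.18)[1],f(360,v*3,.197)[1],f(360,v*3,.237)[1])
print("tab",[f(u,v,.162) for u,v in((115,262),(135,270),(155,250))],[f(u,v,.118) for u,v in((145,205),(167,212))])
E
```

```text
cam [ 0.546 -0.036  0.548]
tongue [ 0.5793 -0.0966  0.1815] [ 0.5796 -0.1084  0.1815] [ 0.5794 -0.1025  0.1815]
[124 123 126 125 128 123 126 122 125 124 126 126 127 131 142 169 178 185
 184 181 183 182 176 154 129 122 121 121 127 124 126 125 125 123 126 123
 125 121 122 122 121 120 118 119 120 116 116 119 121 115] 
edge cols
 [125 126 124 123 126 127 127 117  96  68  49  42  42  42  43  42  44  37
  40  49  50  45  41  39  46  42  46  45  47  44  48  38  50  69 105 118
 127 128 125 123 130 124 128 131 126 126 125 125 126 125] 
 [122 127 127 124 125 125 125 114  88  58  46  47  48  44  44  48  46  54
  47  48  48  49  45  48  47  46  46  47  42  48  46  47  45  55  76 108
 118 127 126 125 129 128 127 129 131 128 128 124 124 123] 
fin [ 49  52  48  52  52  41  47  47  46  46  48  47  41  49  46  50  70 109
 137 150 150 151 152 151 150]
63 -0.0892 -0.0867 -0.081
65 -0.0917 -0.0891 -0.0831
88 -0.1209 -0.117 -0.1078
89 -0.1222 -0.1182 -0.1089
90 -0.1235 -0.1195 -0.11
97 -0.1326 -0.1282 -0.1177
tab [array([ 0.4384, -0.1249,  0.162 ]), array([ 0.4471, -0.1284,  0.162 ]), array([ 0.4563, -0.1193,  0.162 ])] [array([ 0.4423, -0.1066,  0.118 ]), array([ 0.4528, -0.1099,  0.118 ])]
```

The collar looks about 2 mm short of the mark. I'll nudge it by that and re-measure.

```bash
cat > chk.py <<'E'
from h import *
def half(p,rng): # sub-pixel half-level crossings of a 1-D profile
    lo,hi=p.min(),p.max();m=(lo+hi)/2;i=np.where(np.diff(p>m))[0];return [float(k+(m-p[k])/(p[k+1]-p[k])+rng) for k in i]
E
python3 - <<'E'
from chk import *
y=-.1027
robot.move_linear([st(y),y,.224],.2); robot.gripper_to(0)
robot.move_linear([st(y),y+.002,.224],.03); print(robot.get_state()["force"]); robot.gripper_to(.05)
robot.move_linear([st(y),y,.36],.2)
c=robot.camera_info("wrist"); g=cv2.cvtColor(robot.grab_frame("wrist"),cv2.COLOR_RGB2GRAY).astype(float)
cv2.imwrite("pics/w4.png",g)
t=half(g[175:220,300:312].mean(1),175); b=half(g[175:220,268:272].mean(1),175); fi=half(g[175:222,278:283].mean(1),175)
print(t,b,fi,robot.get_state()["time"])
print("tongue",[ray("wrist",306,v,.1815,c)[1].round(4) for v in t]); print("body",[ray("wrist",270,v,.184,c)[1].round(4) for v in b]); print("fin",[ray("wrist",280,v,.237,c)[1].round(4) for v in fi])
E
```

```text
[ 0.55065544 -0.13201604  2.24141336]
[189.33333333333334, 198.19718309859155] [181.84615384615384, 206.8918918918919] [183.40263157894736, 215.02743902439025] 17.325
tongue [np.float64(-0.0966), np.float64(-0.1078)]
body [np.float64(-0.0873), np.float64(-0.1186)]
fin [np.float64(-0.0814), np.float64(-0.1155)][ WARN:0@1.732] global loadsave.cpp:1063 imwrite_ Unsupported depth image for selected encoder is fallbacked to CV_8U.
```

Collar is centred on the mark to within 1 mm (body centre -0.1029, tongue -0.1022). Next is cup4.

```bash
cat >> h.py <<'E'
D=.034  # TCP above hook point when gripping
def rep(t):
    s=robot.get_state(); print(t,"t",round(s["time"],1),"p",np.round(s["ee_pos"],4),"open",round(s["opening"],4),"F",np.round(s["force"],1))
def hang(y):
    x=st(y)
    robot.move_linear([x-.075,y,.18+.034+D],.25,down(YS))
    print(robot.move_linear([x+.0,y,.18+.034+D],.1,None,6)); rep("over bar")
    print(robot.move_linear([x,y,.18+D-.002],.07,None,6)); rep("down")
    robot.gripper_to(.045); rep("released")
    robot.move_linear([x,y,.33],.25)
E
python3 - <<'E'
from h import *
t=-.36; p=np.array([.447,-.1155])
robot.move_ptp([*p,.25],down(t))
print(robot.move_linear([*p,.11+D],.1,None,6)); robot.gripper_to(0); rep("grip")
robot.move_linear([*p,.29],.2); rep("lift")
cv2.imwrite("pics/s5.png",robot.grab_frame("side")[:,:,::-1])
E
```

```text
False
grip t 19.9 p [ 0.447  -0.1155  0.144 ] open 0.0115 F [0.2 0.6 1.4]
lift t 20.7 p [ 0.4465 -0.1154  0.2889] open 0.0116 F [ 0.  -0.1 -3.3]
```

View pics/s5.png

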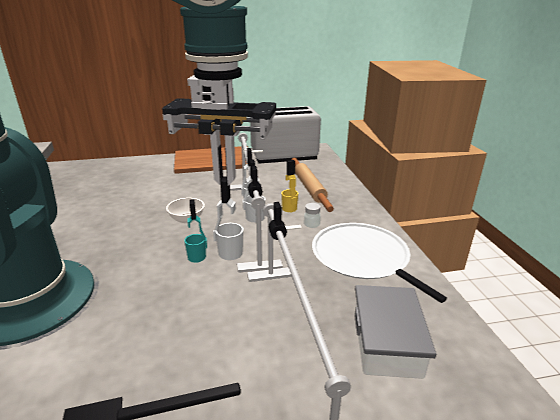

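Cup4 is held upright at about (228,240). I'll hang it.

```bash
python3 - <<'E'
from h import *
hang(-.34)
c=robot.camera_info("wrist");np.save("ci6.npy",c,allow_pickle=True)
t=robot.grab_frame("top")[:,:,::-1]; s=robot.grab_frame("side")[:,:,::-1]
a=cv2.resize(t[180:300,60:520],(800,209),interpolation=cv2.INTER_CUBIC); b=cv2.resize(s[150:420,160:460],(422,380))
b=cv2.copyMakeBorder(b,0,0,0,378,cv2.BORDER_CONSTANT); cv2.imwrite("pics/c6.png",np.vstack([a,b]));cv2.imwrite("pics/t6.png",t)
E
```

```text
False
over bar t 22.8 p [ 0.5461 -0.3401  0.248 ] open 0.0117 F [-0.4 -0.4 -1.1]
True
down t 23.2 p [ 0.5463 -0.3398  0.2132] open 0.0117 F [ 0.  -0.   2.2]
released t 23.9 p [ 0.5462 -0.3397  0.2138] open 0.0456 F [ 0.3 -0.4 -0.1]
```

View pics/c6.png

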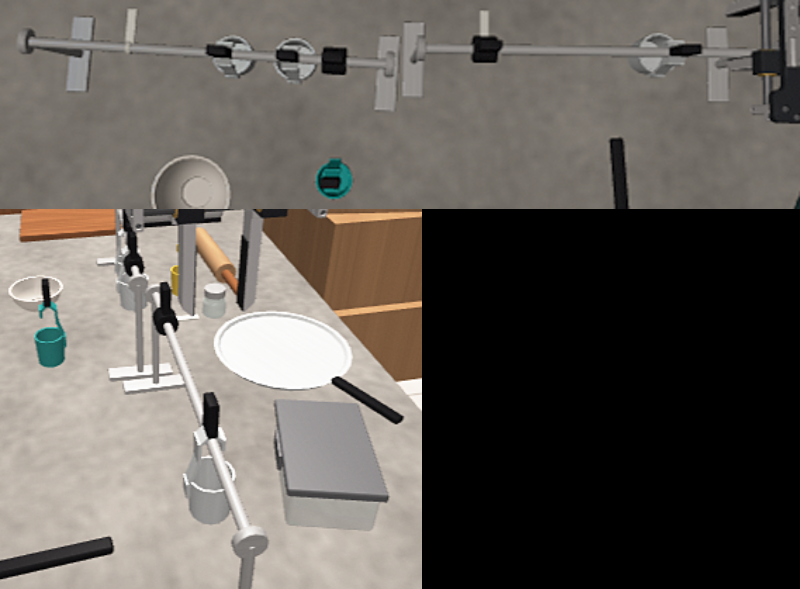

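Cup4 hangs at (660,55) in the top strip with the collar still on its mark. Now a near look at the hanging cups.

```bash
cat >> h.py <<'E'
YD=-.0393
def dr(y): return .5256+(y-.0139)*.03947
E
python3 - <<'E'
from h import *
robot.move_ptp([st(-.2),-.2,.36],down(0)); robot.move_ptp([dr(.13),.13,.36],down(YD)); rep("look")
c=robot.camera_info("wrist");np.save("ci7.npy",c,allow_pickle=True)
w=robot.grab_frame("wrist")[:,:,::-1]; cv2.imwrite("pics/w7.png",w)
cv2.imwrite("pics/w7c.png",cv2.resize(w[60:250,180:400],None,fx=3.1,fy=3.1,interpolation=cv2.INTER_CUBIC))
E
```

```text
look t 26.5 p [0.5307 0.1284 0.3598] open 0.0453 F [-0.2 -0.5 -0.4]
```

View pics/w7c.png

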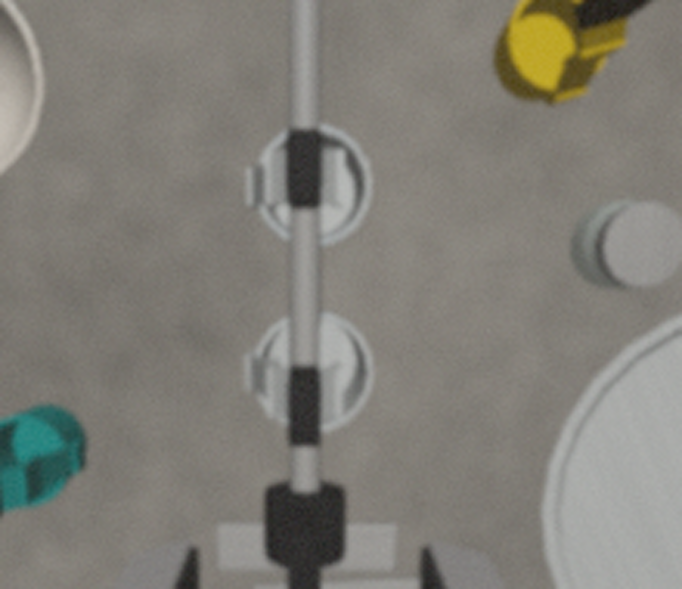

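Tabs are at crop (304,128-207) and (304,367-445), and the drying collar body is at rows 483-568. The cups haven't been disturbed.

```bash
python3 - <<'E'
from h import *
c=np.load("ci7.npy",allow_pickle=True).item()
f=lambda u,v,z: ray("wrist",180+u/3.1,60+v/3.1,z,c).round(4)
print("far",f(304,128,.232),f(304,207,.232),f(304,207,.188),"near",f(304,445,.232),f(304,367,.232),f(304,367,.188),"bar",f(304,40,.184),f(305,290,.184))
print("collar",f(305,483,.197),f(305,490,.18),f(305,565,.185),"mid",dr(.04))
E
```

```text
far [0.5346 0.2313 0.232 ] [0.5336 0.2068 0.232 ] [0.5334 0.2084 0.188 ] near [0.5303 0.1268 0.232 ] [0.5314 0.154  0.232 ] [0.5309 0.1484 0.188 ] bar [0.5358 0.2671 0.184 ] [0.5325 0.1777 0.184 ]
collar [0.5295 0.1041 0.197 ] [0.5291 0.0967 0.18  ] [0.5279 0.066  0.185 ] mid 0.526630167
```

```bash
cat >> h.py <<'E'
def unhook(y):
    x=dr(y)+.0005
    robot.gripper_to(.045)
    robot.move_ptp([x,y,.29],down(YD)); print(robot.move_linear([x,y,.18+D],.12,None,6)); robot.gripper_to(0); rep("grip")
    robot.move_linear([x,y,.18+D+.034],.08); rep("up")
    robot.move_linear([x-.07,y-.07*YD*-1*-1,.18+D+.034],.12); rep("back")
E
sed -i 's/y-.07\*YD\*-1\*-1/y-.07*YD/' h.py
python3 - <<'E'
from h import *
unhook(.138)
x=robot.get_state()["ee_pos"]; robot.move_linear([.455,-.05,.29],.25,down(0))
robot.move_linear([.465,-.2,.27],.25); 
hang(-.26)
s=robot.grab_frame("side")[:,:,::-1]; t=robot.grab_frame("top")[:,:,::-1]
a=cv2.resize(t[180:300,60:520],(800,209),interpolation=cv2.INTER_CUBIC); b=cv2.resize(s[150:420,160:460],(422,380))
b=cv2.copyMakeBorder(b,0,0,0,378,cv2.BORDER_CONSTANT); cv2.imwrite("pics/c8.png",np.vstack([a,b]));cv2.imwrite("pics/t8.png",t)
E
```

```text
False
grip t 28.6 p [0.531  0.138  0.2141] open 0.0114 F [-0.5  0.   1.7]
up t 29.2 p [0.5309 0.138  0.2479] open 0.0116 F [ 0.7 -0.3 -1.7]
back t 29.9 p [0.4615 0.1406 0.2481] open 0.0115 F [ 0.7 -0.8 -2.1]
False
over bar t 32.9 p [ 0.5457 -0.2601  0.248 ] open 0.0114 F [-0.2 -0.4 -1.1]
True
down t 33.4 p [ 0.5456 -0.2597  0.2141] open 0.0116 F [ 1.1 -1.  -0.3]
released t 34.1 p [ 0.5458 -0.2598  0.2155] open 0.0452 F [0.1 0.2 0. ]
```

View pics/c8.png

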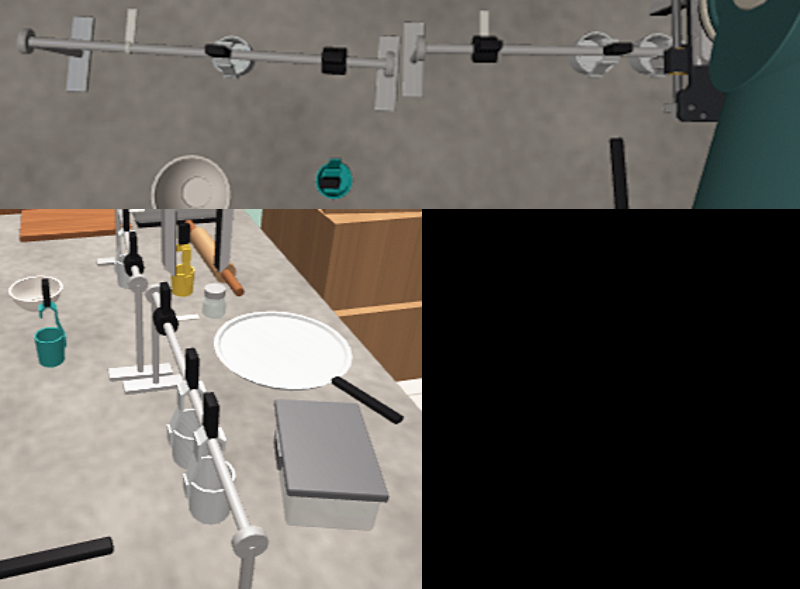

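Two cups hang properly, at (595,52) and (655,55), and the collar is still on its mark. Before the last cup I'll re-check its position numerically.

```bash
python3 - <<'E'
from h import *
robot.move_ptp([st(-.2),-.2,.36],down(0)); robot.move_ptp([dr(.15),.15,.36],down(YD))
c=robot.camera_info("wrist");g=cv2.cvtColor(robot.grab_frame("wrist"),cv2.COLOR_RGB2GRAY)
n,l,s,m=cv2.connectedComponentsWithStats((g[:250,200:360]<70).astype(np.uint8))
for k in range(1,n):
    if s[k,4]>60:
        u,v,w,h,a=s[k]; print(s[k],ray("wrist",200+u+w/2,v-.5,.232,c).round(4),ray("wrist",200+u+w/2,v+h-.5,.197,c).round(4))
        if v<150 and 5<w<16: y=ray("wrist",278,v-.5,.232,c)[1]-.012
print("y",y)
if abs(y-.219)<.005:
    unhook(y); robot.move_linear([.455,-.05,.29],.25,down(0)); hang(-.18); rep("end")
E
```

```text
[ 73 122  10  22 199] [0.5345 0.2319 0.232 ] [0.5334 0.2097 0.197 ]
[ 66 231  25  19 426] [0.5302 0.1163 0.232 ] [0.5286 0.0807 0.197 ]
y 0.2199458587450945
False
grip t 38.6 p [0.5342 0.22   0.2141] open 0.0113 F [-1.6  0.6  1.2]
up t 39.2 p [0.5342 0.2199 0.248 ] open 0.0118 F [ 0.1 -0.2 -2. ]
back t 39.9 p [0.4648 0.2225 0.248 ] open 0.0113 F [-0.4 -0.6 -1.6]
False
over bar t 42.8 p [ 0.5453 -0.18    0.2481] open 0.0117 F [-0.3  0.2 -1.9]
True
down t 43.2 p [ 0.5452 -0.1798  0.2143] open 0.0114 F [ 1.6 -0.6 -1.6]
released t 43.9 p [ 0.5453 -0.1799  0.2155] open 0.0453 F [ 0.3 -0.   0.5]
end t 44.5 p [ 0.5456 -0.18    0.33  ] open 0.0452 F [ 0.  -0.2 -0.4]
```

```bash
python3 - <<'E'
from chk import *
robot.move_linear([.54,-.19,.38],.25)
cv2.imwrite("pics/w9.png",robot.grab_frame("wrist")[:,:,::-1])
robot.move_ptp([dr(.02),.02,.36],down(YD)); rep("")
c=robot.camera_info("wrist");w=robot.grab_frame("wrist"); cv2.imwrite("pics/w10.png",w[:,:,::-1]); np.save("ci10.npy",c,allow_pickle=True)
g=cv2.cvtColor(w,cv2.COLOR_RGB2GRAY)
n,l,s,m=cv2.connectedComponentsWithStats((g[:250,200:360]<75).astype(np.uint8))
for k in range(1,n):
    if s[k,4]>60: print(s[k])
a=cv2.imread("pics/w9.png")[0:290,140:420];b=w[0:290,140:420,::-1]; cv2.imwrite("pics/c10.png",cv2.resize(np.hstack([a,b]),(800,414)))
E
```

```text
t 45.8 p [0.5259 0.0188 0.3596] open 0.045 F [-0.3 -1.   0.6]
[144   0  16  20 194]
[ 65 128  27  26 675]
[ 37 237   7  13  62]
[116 237   7  13  61]
```

View pics/c10.png

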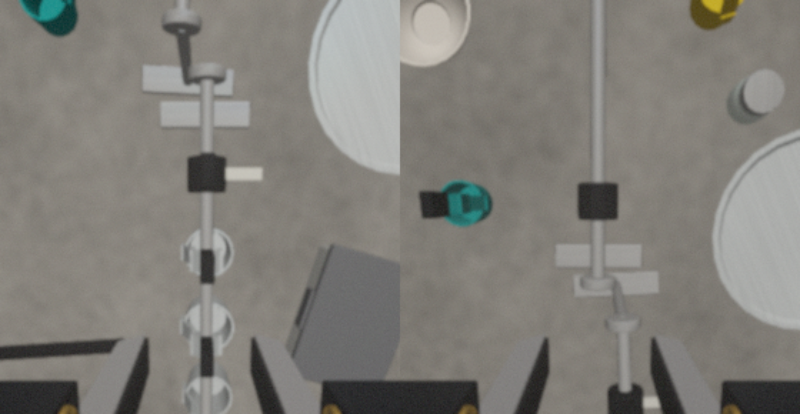

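All three cups hang on the store rail with the collar centred on its tongue at (243,174). The drying collar is at (597,201) and its rail is empty. I'll grip it and slide to about 60 mm before the mark, then measure the mark.

```bash
python3 - <<'E'
from chk import *
c=np.load("ci10.npy",allow_pickle=True).item()
a=[ray("wrist",278.5,v,.19,c) for v in(127.5,153.5)]; y=(a[0][1]+a[1][1])/2; print(np.round(a,4),y,dr(y))
x=lambda y:dr(y)+.0005
robot.move_linear([x(y),y,.28],.2); print(robot.move_linear([x(y),y,.224],.1,None,8)); robot.gripper_to(0); rep("grip")
cy=y; y=.24; robot.move_linear([x(y),y,.224],.1); rep("slid")
c=robot.camera_info("wrist");w=robot.grab_frame("wrist"); cv2.imwrite("pics/w11.png",w[:,:,::-1]); np.save("ci11.npy",c,allow_pickle=True)
g=cv2.cvtColor(w,cv2.COLOR_RGB2GRAY).astype(float)
n,l,s,m=cv2.connectedComponentsWithStats((g[:200,285:360]>165).astype(np.uint8))
for k in range(1,n):
    if s[k,4]>60: print(s[k],m[k],ray("wrist",285+m[k][0],m[k][1],.1815,c))
t=robot.grab_frame("top")
E
```

```text
[[0.5289 0.0979 0.19  ]
 [0.5278 0.0684 0.19  ]] 0.08317632722434018 0.5283343366355446
False
grip t 47.9 p [0.5275 0.0833 0.224 ] open 0.0111 F [-11.8   0.3   9. ]
slid t 49.6 p [0.5339 0.2407 0.2241] open 0.0112 F [-7.8  2.7  5.2]
[  5   1  34  13 143] [19.69230769  5.28671329] [0.55810888 0.39506248 0.1815    ]
[  4  89  57  15 801] [32.14481898 96.30586767] [0.56612733 0.33615587 0.1815    ]
```

```bash
python3 - <<'E'
from h import *
print("mark from top0",[ray("top",60+u/3.3,185+25/3.3,.18).round(4) for u in(243,250.5,259)])
E
```

```text
mark from top0 [array([0.5704, 0.3398, 0.18  ]), array([0.5705, 0.3349, 0.18  ]), array([0.5707, 0.3293, 0.18  ])]
```

```bash
python3 - <<'E'
from chk import *
y=.337; robot.move_linear([dr(y)-.001,y,.224],.08); rep("slid")
robot.gripper_to(.05); robot.move_linear([dr(y),y,.3],.2)
robot.move_linear([dr(.28),.28,.36],.2); rep("look")
c=robot.camera_info("wrist");w=robot.grab_frame("wrist"); cv2.imwrite("pics/w12.png",w[:,:,::-1]); np.save("ci12.npy",c,allow_pickle=True)
g=cv2.cvtColor(w,cv2.COLOR_RGB2GRAY)
for nm,mk in(("dark",g[:240,220:350]<80),("white",g[:240,220:350]>155)):
    n,l,s,m=cv2.connectedComponentsWithStats(mk.astype(np.uint8))
    for k in range(1,n):
        if s[k,4]>60: u,v,wd,h,_=s[k]; print(nm,s[k],[ray("wrist",220+m[k][0],r,z,c).round(4) for r,z in((v-.5,.19),(v+h-.5,.19),(m[k][1],.1815))])
cv2.imwrite("pics/w12c.png",cv2.resize(w[60:220,180:400,::-1],None,fx=3,fy=3,interpolation=cv2.INTER_CUBIC))
E
```

```text
slid t 51.0 p [0.5376 0.3372 0.2241] open 0.0111 F [0.7 1.  2.6]
look t 52.9 p [0.5358 0.2804 0.3591] open 0.0501 F [ 1.1 -0.4 -0.4]
dark [47 31 26  6 77] [array([0.5436, 0.4599, 0.19  ]), array([0.5434, 0.4541, 0.19  ]), array([0.5436, 0.4599, 0.1815])]
dark [ 46 135  27  27 686] [array([0.5389, 0.3517, 0.19  ]), array([0.5377, 0.3207, 0.19  ]), array([0.5383, 0.3368, 0.1815])]
white [ 58  34   4  95 180] [array([0.5435, 0.457 , 0.19  ]), array([0.5397, 0.3584, 0.19  ]), array([0.5418, 0.4128, 0.1815])]
white [ 66  57  26  18 452] [array([0.5636, 0.4336, 0.19  ]), array([0.5632, 0.4153, 0.19  ]), array([0.564 , 0.4261, 0.1815])]
white [ 28  58  26  17 430] [array([0.522 , 0.4342, 0.19  ]), array([0.5211, 0.4169, 0.19  ]), array([0.5211, 0.4276, 0.1815])]
white [ 74 143  26   9 234] [array([0.5706, 0.3414, 0.19  ]), array([0.5704, 0.3311, 0.19  ]), array([0.5713, 0.336 , 0.1815])]
white [122 160   8  19 105] [array([0.617, 0.32 , 0.19 ]), array([0.6173, 0.2975, 0.19  ]), array([0.619 , 0.3061, 0.1815])]
```

View pics/w12c.png

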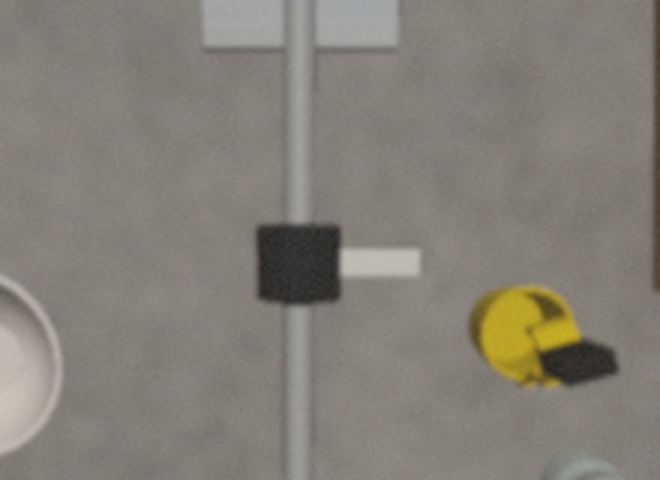

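The drying collar (rows 225-302) is centred on its tongue (row 262). Now one last overall look before handing in.

```bash
python3 - <<'E'
from h import *
robot.pause(.5); t=robot.grab_frame("top")[:,:,::-1]; s=robot.grab_frame("side")[:,:,::-1]
a=cv2.resize(t[180:300,60:520],(800,209),interpolation=cv2.INTER_CUBIC); b=cv2.resize(s[150:420,160:460],(422,380))
b=cv2.copyMakeBorder(b,0,0,0,378,cv2.BORDER_CONSTANT); cv2.imwrite("pics/c13.png",np.vstack([a,b])); rep("")
E
```

```text
t 53.6 p [0.5361 0.28   0.36  ] open 0.0501 F [-0.1  0.5  0. ]
```

View pics/c13.png

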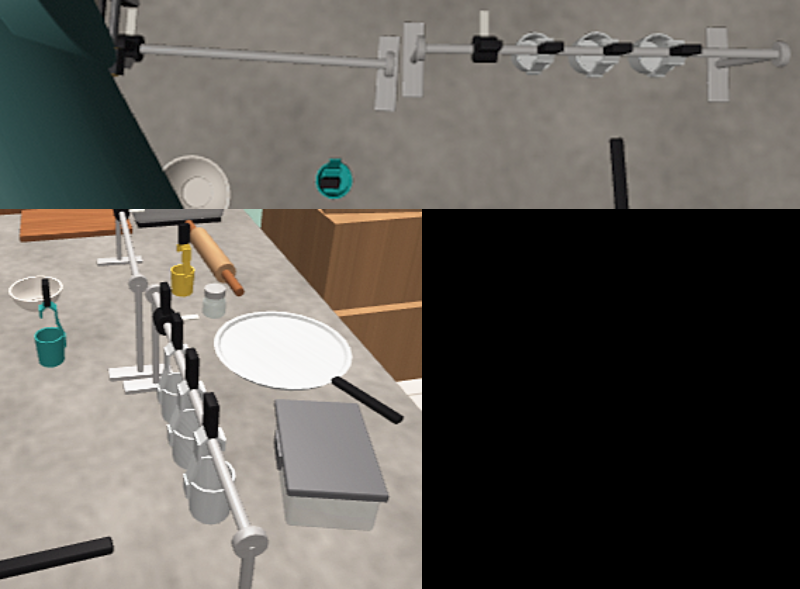

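Three cups hang at (535,50), (595,52) and (658,53), both collars are on their marks, and the other things haven't moved.

```bash
python3 -c "
from rig import robot
print(robot.sign_off())"
```

```text
the job is handed in; nothing more can be done
None
```

The job is handed in at about 54 s: all three cups that were there hang on the empty rail's longer side, and both collars sit within about 1 mm of their marks by camera measurement.

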